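# Carry the open specimen dish level to the sample stage and cover it

### The arm

A 7-joint arm with a two-finger parallel gripper is mounted at the origin on the work surface. World frame = base frame: x ahead of the robot, y to its left, z up, the work surface at z = 0. Lengths are in m, angles in rad, forces in N, time in s.
With the tool pointing down it reaches from about 0.35 to 0.9 m from the base axis. Payload 8.1 kg.
Tool frame: the origin (TCP) lies on the centre line of the jaws, within the pads' length; the fingertips stand 11 mm ahead of it and the grasp point (between the pads) lies 8 mm behind it (arm.nose_length is the distance from the TCP to the fingertips, in m); z points along the fingers, y is the line along which they close (so a half turn about z gives the same grasp; the last joint's range is limited). The gripper opens to 92 mm and grips with 3 to 60 N. Pads are 19 mm wide; open, the fingers measure 130 mm over their backs; the gripper's body (75 mm by 190 mm) begins 47 mm behind the grasp point.
Start: joints at [-1.36, 0.434, 0.025, 1.573, -0.012, 1.134, -0.075], TCP at [0.193, 0.594, 0.238] pointing down, gripper open.
Joint ranges: [-2.62, 2.62], [-0.44, 2.09], [-1.27, 1.32], [0.08, 2.57], [-1.32, 4.46], [0.12, 2], [-2.74, 2.74]. Speed limits (rad/s): [2.22, 2.22, 3.01, 3.01, 3.14, 3.14, 3.14].

### API

Orientations are given as a rotation vector (axis times angle).
In Python, from cell import arm gives the robot as it stands.
- The arm moves only by the tool jog_arm, never from a script. Its argument "moves" is a list of rows, each a list of 4 numbers: the shift along the tool's x, y, z in m, then the turn about the tool's z in rad. In form: [[tx, ty, tz, spin], ...]. A call has 1 to 20 rows; each row is the pose to reach, as a shift and turn from the pose commanded when the call began, along the tool's axes at that moment; what a row does not reach only later rows make up. A row lasts 1/8 s, in which the tool goes at most 62.5 mm and 10.7 degrees, less where a joint would pass 70% of its speed; a pose out of reach is approached as far as the arm can. A call with a gripper value outside its range is refused whole. "hand" is the finger opening in m, from 0 to 0.0918, set as the call begins (left out, the last holds). The fingers move at their own pace and stop on an object; "newtons" is the grip in N (left out, the last holds). Time passes only in rows, so rows that repeat a pose let the fingers close. It gives the time, the measured TCP pose, the force, the opening and the grip force at its end, in the units of the state.
- arm.observe(): the state, without advancing time (a new reading comes with each control period).
- arm.get_image(name): name is "scene" or "top"; returns a dict with "color" (384x512x3 uint8, red, green, blue), "z_map" (384x512 float32, m along the optical axis (not along the pixel's ray), 0 where there is no reading), "fx", "fy", "cx", "cy" (pixels), "k1" (the pictures are not rectified: a ray, as slopes to the right and down, at radius r is drawn at 1 + k1 r^2 times it, then the intrinsics apply), "rvec" (rotation vector, rad) and "tvec" (3), from world to camera coordinates, as OpenCV has them. Camera axes: x right, y down, z forward; pixel columns grow to the right and rows downward; lengths in m; the calibration is good to about 2 mm. A picture is of the moment at which its call begins.
- arm.sign_off(): hands the job in; it is judged then, once.
The state is a dict: "clock": time; "joints": joint angles; "dq": joint speeds; "joint_efforts": joint torques, N m; "position": TCP position; "ee_rot": TCP orientation; "force": force on the tool from outside, world axes, zero at the start; "ft_torque": the same for the moment, N m; "width": opening from 0.0 (shut) to 1.0 (fully open); "gripper_force": force on a finger pad.
Only numpy, scipy, OpenCV 4.12 (cv2) and the standard library are available. Lean on these libraries where they do the work, as an engineer would, in place of code of your own. Each camera call takes 0.05 s, during which the arm holds its last target. There are 200 camera calls.

### The job

Carry the open blue dish with its three loose steel specimens level to the height-adjustable sample stage and set it down gently, by feel, inside the yellow ring before you let go: nobody has noted how high the stage is set. Then lay the brass cover on the dish so that it sits seated and level on the rim, and leave the objective, the tumbler and the weight where they are.

Things in the scene. Friction and masses are not known exactly. Their poses are not given: they have to be found in the camera images.
- dish: Open round dish of blue anodised aluminium, 64 mm outer diameter, 35 mm high, straight walls 4 mm thick (56 mm inner diameter), floor 5 mm thick; 0.10 to 0.17 kg. Origin: centre of its underside; z up. Starts on the work surface. Can be gripped across its outside.
- stage: Fixed sample stage: steel foot 120 x 120 x 14 mm, origin at the centre of its underside, z up. On a column over it a black top, 110 x 110 x 10 mm, parallel to the foot, with a flat painted yellow ring, 80 mm across, about its centre. Its upper face stands 60 to 100 mm above the work surface: unmeasured, varying, firm under 45 N. Touching the top counts as touching the stage.
- cover: Loose brass cover with black knob, 0.17 kg, upright. Origin: centre of its underside; z up. 0 to 4 mm: locating step, 51 mm diameter, goes inside the dish; 4 to 8 mm: flange, 72 mm diameter, rests on the dish rim; 8 to 36 mm: knob, 24 mm diameter, to be gripped. Seated, its origin lies 31 mm above the dish's origin.
- pellet0: Loose steel specimen cylinder, 12 mm diameter, 12 mm high, 11 g, standing in the dish. Origin: centre of one end face (the lower one at the start).
- pellet1: Loose steel specimen cylinder, 12 mm diameter, 12 mm high, 11 g, standing in the dish. Origin: centre of one end face (the lower one at the start).
- pellet2: Loose steel specimen cylinder, 12 mm diameter, 12 mm high, 11 g, standing in the dish. Origin: centre of one end face (the lower one at the start).
- objective: Bystander: black microscope objective standing on the work surface, up to 48 mm diameter, 60 mm high. Origin: centre of its underside.
- tumbler: Bystander: empty steel tumbler, 56 mm diameter, 65 mm high. Origin: centre of its underside.
- weight: Bystander: copper-coloured weight, 40 mm diameter, 55 mm high with a small head. Origin: centre of its underside.

How it is judged:
On the way, in this order (a step that is already met when the one before it is completed fails the run):
1. The fingers hold the dish up for 0.2 s, level within 10 degrees, its underside over 100 mm above the work surface, all specimens in it (height (world z) of dish above 0.1 m and angle between dish's own z axis and vertical below 0.17 rad and contact force between dish and the fingers above 1 N and distance between each of pellet0, pellet1, pellet2 and dish below 0.032 m), for 0.2 s.
2. Uncovered, still held by the fingers, the dish touches the stage top with over 0.5 N for 0.2 s: within 8 mm of the stage's centre, level within 5 degrees, specimens inside, cover over 80 mm away (contact force between dish and stage above 0.5 N and contact force between dish and the fingers above 0.5 N and angle between dish's own z axis and vertical below 0.087 rad and horizontal distance between dish and stage below 0.008 m and distance between cover and dish above 0.08 m and distance between each of pellet0, pellet1, pellet2 and dish below 0.032 m), for 0.2 s.
At the end, for the whole second after the job is handed in: Dish at rest on the stage top, within 8 mm of its centre, all specimens inside; cover fully home on it (flange on the rim within 2 mm), centred within 5 mm; both level within 3 degrees and at rest; bystanders upright, within 15 mm of where they began (horizontal distance between dish and stage below 0.008 m and contact force between dish and stage above 1 N and angle between each of dish, cover's own z axis and vertical below 0.05 rad and distance between each of pellet0, pellet1, pellet2 and dish below 0.032 m and horizontal distance between cover and dish below 0.005 m and z of cover in the frame of dish between 0.028 and 0.033 m and linear speed of each of dish, cover below 0.02 m/s and distance of each of objective, tumbler, weight from where it was at the start of the episode below 0.015 m and angle between each of objective, tumbler, weight's own z axis and vertical below 0.2 rad); the robot touches nothing.
It fails at once if the dish tips more than 10 degrees from level, or a specimen falls out of it (angle between dish's own z axis and vertical above 0.175 rad or distance between any of pellet0, pellet1, pellet2 and dish above 0.06 m).
It fails at once if the dish is pressed, knocked or dropped on the stage with a peak over 45 N (touching down at 15 mm/s makes about 30 N) (contact force between dish and stage above 45 N).
It fails at once if the cover is pressed, knocked or dropped on the dish with a peak over 45 N (touching down at 15 mm/s makes about 30 N) (contact force between cover and dish above 45 N).
It fails at once if the fingers press on the stage with more than 15 N (contact force between the fingers and stage above 15 N).
It fails at once if the objective, tumbler or weight is moved more than 15 mm or tipped (distance of any of objective, tumbler, weight from where it was at the start of the episode above 0.015 m or angle between any of objective, tumbler, weight's own z axis and vertical above 0.2 rad).
It also fails if it takes over 72 s, if anything falls off the work surface, if the arm or the gripper's body presses on something with over 40 N, if the wrist force passes 120 N, or if a joint passes its speed limit or range.

## Working session

There is one attempt and no reset: what is moved stays moved. The work goes in short steps, Python scripts to look and compute and a tool call to move; the robot and the scene stay as the last step left them, time stands still between calls to the robot, and variables do not carry over. Pictures are saved under pics/ and viewed, at most 10 in all, crops included, and the job is handed in when it is done.

Besides the shell and the picture viewer there is one more tool, called after "Call:" as name([rows], argument=value, ...), one row to a line, values as JSON. jog_arm: Moves the arm, as the interface text tells. Its arguments: {"type":"object","properties":{"moves":{"type":"array"},"hand":{"type":"number"},"newtons":{"type":"number"}},"required":["moves"]}

```bash
ls; mkdir -p pics; cat > h.py <<'E'
import numpy as np, cv2
from cell import arm
def grab(n):
    return arm.get_image(n)
def cam(im):
    R=cv2.Rodrigues(np.array(im["rvec"],float))[0]; t=np.array(im["tvec"],float).ravel(); return R,t
def rays(im,uv):
    uv=np.atleast_2d(np.array(uv,float)); d=np.stack([(uv[:,0]-im["cx"])/im["fx"],(uv[:,1]-im["cy"])/im["fy"]],1)
    x=d.copy()
    for _ in range(20): x=d/(1+im["k1"]*(x**2).sum(1,keepdims=True))
    return np.c_[x,np.ones(len(x))]
def onplane(im,uv,z):
    R,t=cam(im); C=-R.T@t; D=rays(im,uv)@R
    return C+D*((z-C[2])/D[:,2])[:,None]
def cloud(im):
    h,w=im["z_map"].shape; v,u=np.mgrid[:h,:w]
    r=rays(im,np.c_[u.ravel(),v.ravel()])*im["z_map"].reshape(-1,1)
    R,t=cam(im); return ((r-t)@R).reshape(h,w,3)
E
python3 - <<'E'
from h import *
for n in("scene","top"):
    im=grab(n); cv2.imwrite(f"pics/{n}0.png",im["color"][:,:,::-1])
    R,t=cam(im); print(n,-R.T@t,R[2],im["fx"],im["k1"],(im["z_map"]>0).mean())
s=arm.observe(); print(s, arm.nose_length)
E
```

```text
pics
scene [ 1.17507918 -0.12038813  0.70487895] [-0.66911483  0.08811149 -0.73791714] 385.6936011657254 -0.06974848593547148 0.9961039225260416
top [ 0.40477277 -0.01944787  1.14362001] [ 0.15538348 -0.01359271 -0.98776071] 472.5034328950167 -0.09020305117560655 0.9960734049479166
{'clock': 0.1, 'joints': array([-1.3596113 ,  0.43514527,  0.02495897,  1.57400387, -0.01160453,
        1.13400312, -0.0750986 ]), 'dq': array([ 0.00044293, -0.00218621, -0.00072618, -0.00146954,  0.00021832,
        0.00093642,  0.00014629]), 'joint_efforts': array([ 2.68419535e-03, -6.69120669e+01,  9.87460390e-01, -3.15144753e+01,
       -6.05998817e-02,  3.74478532e-02,  6.91098489e-05]), 'position': array([0.19281558, 0.59404636, 0.23702913]), 'ee_rot': array([-4.90944356e-01, -3.10288962e+00,  2.21613367e-03]), 'force': array([ 0.30082087,  0.41355431, -0.51176393]), 'ft_torque': array([-0.04219155, -0.00556874, -0.02337613]), 'gripper_force': 0.0, 'width': 0.9997665791208111} 0.011
```

View pics/scene0.png

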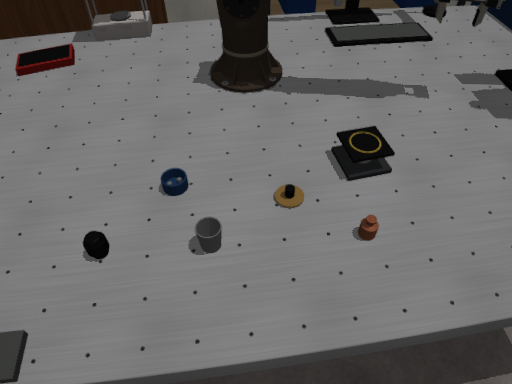

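View pics/top0.png

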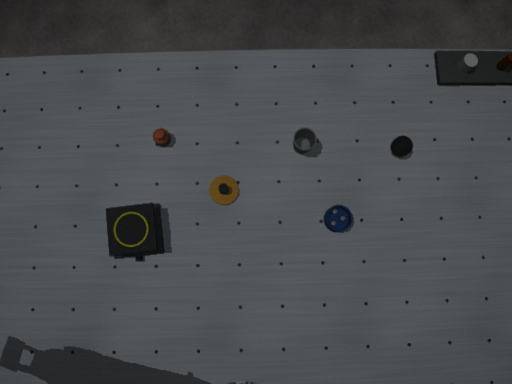

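Scene view: dish at (175,181), stage ring (365,142), cover (289,195), tumbler (209,235), weight (369,228), objective (96,245). Top view: dish (338,218), ring (131,229), cover (224,190), with the bystanders behind them at row ≈140.

```bash
cat >> h.py <<'E'
def mask(im,name,bx):
    hsv=cv2.cvtColor(im["color"],cv2.COLOR_RGB2HSV).astype(int); H,S,V=hsv[...,0],hsv[...,1],hsv[...,2]
    m={"blue":(H>95)&(H<130)&(S>110)&(V>25),"ring":(H>18)&(H<38)&(S>110)&(V>60),"brass":(H>8)&(H<28)&(S>110)&(V>60)}[name]
    o=np.zeros_like(m); x0,y0,x1,y1=bx; o[y0:y1,x0:x1]=m[y0:y1,x0:x1]; return o
def contour(m):
    c,_=cv2.findContours(m.astype(np.uint8),cv2.RETR_EXTERNAL,cv2.CHAIN_APPROX_NONE); return max(c,key=cv2.contourArea)
def tri(a,ua,b,ub):
    A=[];B=[]
    for im,u in((a,ua),(b,ub)):
        R,t=cam(im);d=(rays(im,u)@R)[0];d/=np.linalg.norm(d);P=np.eye(3)-np.outer(d,d);A.append(P);B.append(P@(-R.T@t))
    A=np.vstack(A);B=np.hstack(B);x,*_=np.linalg.lstsq(A,B,rcond=None);return x,np.linalg.norm(A@x-B)
E
python3 - <<'E'
from h import *
T=grab("top");S=grab("scene")
bT={"blue":(310,190,370,250),"ring":(100,200,165,260),"brass":(200,165,250,215)}
bS={"blue":(150,160,200,205),"ring":(335,120,400,165),"brass":(265,175,315,215)}
CT,CS=cloud(T),cloud(S)
for n in bT:
    mt,ms=mask(T,n,bT[n]),mask(S,n,bS[n])
    et=cv2.fitEllipse(cv2.convexHull(contour(mt)));es=cv2.fitEllipse(cv2.convexHull(contour(ms)))
    print(n,mt.sum(),ms.sum(),et,es,"tri",tri(T,et[0],S,es[0]))
    for C,m in((CT,mt),(CS,ms)):
        p=C[m]; print("  z pct",np.percentile(p[:,2],[5,25,50,75,95]).round(4),"med",np.median(p,0).round(4),"mid",((p.min(0)+p.max(0))/2).round(4))
    for z in (0.008,.035,.06,.08,.1): print("  ",z,onplane(T,et[0],z)[0].round(4),onplane(S,es[0],z)[0].round(4))
# stage top & foot depths
for C,c in((CT,(131,229)),(CS,(365,142))):
    print("stagez",np.median(C[c[1]-4:c[1]+5,c[0]-4:c[0]+5].reshape(-1,3),0))
# tallies of everything above table
for n,c in(("tumbler",(304,141)),("obj",(401,146)),("weight",(161,137))):
    p=CT[c[1]-16:c[1]+17,c[0]-16:c[0]+17].reshape(-1,3);p=p[p[:,2]>.03];print(n,((p.min(0)+p.max(0))/2).round(3))
print("table",np.median(CT[240:300,250:300].reshape(-1,3),0),np.median(CS[210:230,230:250].reshape(-1,3),0))
E
```

```text
blue 492 524 ((338.1126403808594, 218.16455078125), (26.297136306762695, 27.36967658996582), 74.32490539550781) ((174.1648712158203, 181.56533813476562), (26.548189163208008, 27.552350997924805), 151.77198791503906) tri (array([ 0.50384923, -0.23967034,  0.01694695]), np.float64(0.0005598230937817626))
  z pct [0.0023 0.0048 0.0072 0.0309 0.0371] med [ 0.5035 -0.2422  0.0072] mid [ 0.4692 -0.1486  0.5711]
  z pct [0.0032 0.0089 0.0187 0.0282 0.0343] med [ 0.5102 -0.2398  0.0187] mid [ 0.8233 -0.1945  0.3519]
   0.008 [ 0.5046 -0.2418  0.008 ] [ 0.4952 -0.2408  0.008 ]
   0.035 [ 0.5023 -0.2365  0.035 ] [ 0.5215 -0.2361  0.035 ]
   0.06 [ 0.5001 -0.2316  0.06  ] [ 0.5459 -0.2318  0.06  ]
   0.08 [ 0.4983 -0.2277  0.08  ] [ 0.5654 -0.2284  0.08  ]
   0.1 [ 0.4965 -0.2238  0.1   ] [ 0.585  -0.2249  0.1   ]
ring 192 158 ((130.4624481201172, 228.88088989257812), (34.026939392089844, 35.15103530883789), 34.08714294433594) ((364.78472900390625, 141.89370727539062), (20.91269302368164, 32.8064079284668), 102.02728271484375) tri (array([0.48465328, 0.244809  , 0.06663249]), np.float64(0.00120
[... 821 characters left out ...]
.0097 0.0118] med [0.5791 0.0355 0.0082] mid [0.5798 0.0332 0.0179]
  z pct [0.0051 0.0063 0.0072 0.008  0.0092] med [0.5886 0.0284 0.0072] mid [ 0.8608 -0.0261  0.3535]
   0.008 [0.5802 0.034  0.008 ] [0.5828 0.0328 0.008 ]
   0.035 [0.576  0.0328 0.035 ] [0.6058 0.0269 0.035 ]
   0.06 [0.5721 0.0316 0.06  ] [0.627  0.0214 0.06  ]
   0.08 [0.5691 0.0307 0.08  ] [0.644 0.017 0.08 ]
   0.1 [0.566  0.0297 0.1   ] [0.661  0.0126 0.1   ]
stagez [0.48442365 0.24484174 0.06814067]
stagez [0.48513774 0.2446374  0.06643854]
tumbler [ 0.561 -0.103  0.587]
obj [ 0.552 -0.221  0.587]
weight [0.567 0.092 0.587]
table [ 3.85811820e-01 -8.43765533e-02  3.24646941e-04] [ 0.63066022 -0.09207567 -0.00089187]
```

```bash
cat >> h.py <<'E'
def to(xyz,yaw=None):
    s=arm.observe();R=cv2.Rodrigues(s["ee_rot"])[0];d=R.T@(np.array(xyz)-s["position"])
    print("pos",s["position"].round(4),"tool d",d.round(4),"tilt",np.degrees(np.arccos(-R[2,2])).round(2),"y axis",R[:,1].round(3),"x axis",R[:,0].round(3),"F",s["force"].round(2),"grip",s["gripper_force"],"w",s["width"],"t",s["clock"]); return d
E
python3 - <<'E'
from h import *
T=grab("top");S=grab("scene")
for n,u,z in(("tumbler",(304,141),.05),("obj",(401,146),.05),("weight",(161,137),.04)): print(n,onplane(T,u,z)[0].round(3))
to((.504,-.24,.2)); to((.485,.245,.2)); print(arm.observe()["joints"])
E
```

```text
tumbler [ 0.687 -0.161  0.05 ]
obj [ 0.671 -0.396  0.05 ]
weight [0.707 0.182 0.04 ]
pos [0.1929 0.5943 0.2375] tool d [-0.5535 -0.6975  0.0379] tilt 0.03 y axis [ 0.309  0.951 -0.001] x axis [-0.951  0.309 -0.   ] F [-0.66  0.12  0.09] grip 0.0 w 1.0025498241156074 t 0.3
pos [0.1929 0.5943 0.2375] tool d [-0.3857 -0.2421  0.0376] tilt 0.03 y axis [ 0.309  0.951 -0.001] x axis [-0.951  0.309 -0.   ] F [-0.66  0.12  0.09] grip 0.0 w 1.0025498241156074 t 0.3
[-1.35959362  0.4347799   0.02498849  1.5734795  -0.01157668  1.13400108
 -0.07513096]
```

Call:
jog_arm([
  [-0.15,-0.19,0,0],
  [-0.3,-0.38,0,0],
  [-0.553,-0.697,0.038,0],
  [-0.553,-0.697,0.038,0],
  [-0.553,-0.697,0.038,0],
  [-0.553,-0.697,0.038,0],
  [-0.553,-0.697,0.038,0],
  [-0.553,-0.697,0.038,0],
  [-0.553,-0.697,0.038,0],
  [-0.553,-0.697,0.038,0],
  [-0.553,-0.697,0.038,0],
  [-0.553,-0.697,0.038,0],
  [-0.553,-0.697,0.038,0],
  [-0.553,-0.697,0.038,0],
  [-0.553,-0.697,0.038,0],
  [-0.553,-0.697,0.038,0],
  [-0.553,-0.697,0.038,0],
  [-0.553,-0.697,0.038,0],
  [-0.553,-0.697,0.038,0],
  [-0.553,-0.697,0.038,0],
], hand=0.0918, newtons=20)

```text
clock: 2.8
position: [0.5038, -0.2387, 0.1999]
ee_rot: [0.49, 3.103, 0.0]
force: [-0.3, -0.5, 0.1]
width: 1.001
gripper_force: 0.0
```

```bash
python3 - <<'E'
from h import *
to((.504,-.24,.017)); T=grab("top");S=grab("scene"); cv2.imwrite("pics/a1.png",cv2.resize(S["color"][60:260,80:330,::-1],None,fx=3,fy=3))
E
```

```text
pos [ 0.5038 -0.2387  0.1999] tool d [-0.0006 -0.0013  0.1829] tilt 0.02 y axis [0.308 0.951 0.   ] x axis [-0.951  0.308 -0.   ] F [-0.31 -0.47  0.08] grip 0.0 w 1.0005750391499677 t 2.8
```

Call:
jog_arm([
  [-0.001,-0.001,0.03,0],
  [-0.001,-0.001,0.07,0],
  [-0.001,-0.001,0.11,0],
  [-0.001,-0.001,0.14,0],
  [-0.001,-0.001,0.16,0],
  [-0.001,-0.001,0.175,0],
  [-0.001,-0.001,0.183,0],
  [-0.001,-0.001,0.183,0],
  [-0.001,-0.001,0.183,0],
])

```text
clock: 4.03
position: [0.5048, -0.2407, 0.0174]
ee_rot: [0.491, 3.102, -0.0]
force: [-0.1, 0.1, 0.9]
width: 0.998
gripper_force: 0.0
```

Call:
jog_arm([
  [0,0,0,0],
  [0,0,0,0],
  [0,0,0,0],
  [0,0,0,0],
  [0,0,0,0],
  [0,0,0,0],
  [0,0,0,0],
  [0,0,0,0],
], hand=0.05, newtons=20)

```text
clock: 5.03
position: [0.5045, -0.2403, 0.0169]
ee_rot: [0.491, 3.103, 0.0]
force: [-0.8, 1.7, 5.0]
width: 0.684
gripper_force: 19.8
```

```bash
python3 - <<'E'
from h import *
to((.504,-.24,.017)); T=grab("top");S=grab("scene"); cv2.imwrite("pics/a2.png",cv2.resize(S["color"][100:260,100:300,::-1],None,fx=4,fy=3.75))
E
```

```text
pos [ 0.5045 -0.2403  0.0169] tool d [ 0.0006  0.0001 -0.0001] tilt 0.02 y axis [0.309 0.951 0.   ] x axis [-0.951  0.309 -0.   ] F [-0.76  1.68  5.05] grip 19.83818711756612 w 0.6841606302835261 t 5.025
```

Call:
jog_arm([
  [0,0,-0.002,0],
  [0,0,-0.006,0],
  [0,0,-0.012,0],
  [0,0,-0.022,0],
  [0,0,-0.035,0],
  [0,0,-0.05,0],
  [0,0,-0.065,0],
  [0,0,-0.08,0],
  [0,0,-0.095,0],
  [0,0,-0.108,0],
  [0,0,-0.118,0],
  [0,0,-0.125,0],
  [0,0,-0.129,0],
  [0,0,-0.13,0],
  [0,0,-0.13,0],
  [0,0,-0.13,0],
])

```text
clock: 7.12
position: [0.5042, -0.2404, 0.1464]
ee_rot: [-0.491, -3.102, -0.0]
force: [0.4, 0.4, -1.4]
width: 0.688
gripper_force: 19.8
```

```bash
python3 - <<'E'
from h import *
to((.485,.245,.147)); S=grab("scene"); cv2.imwrite("pics/a3.png",cv2.resize(S["color"][60:220,100:300,::-1],None,fx=4,fy=3.75))
E
```

```text
pos [ 0.5042 -0.2404  0.1464] tool d [ 0.1681  0.4557 -0.0005] tilt 0.03 y axis [ 0.309  0.951 -0.   ] x axis [-0.951  0.309  0.001] F [ 0.38  0.4  -1.41] grip 19.837513541278895 w 0.688046949647481 t 7.125
```

View pics/a3.png

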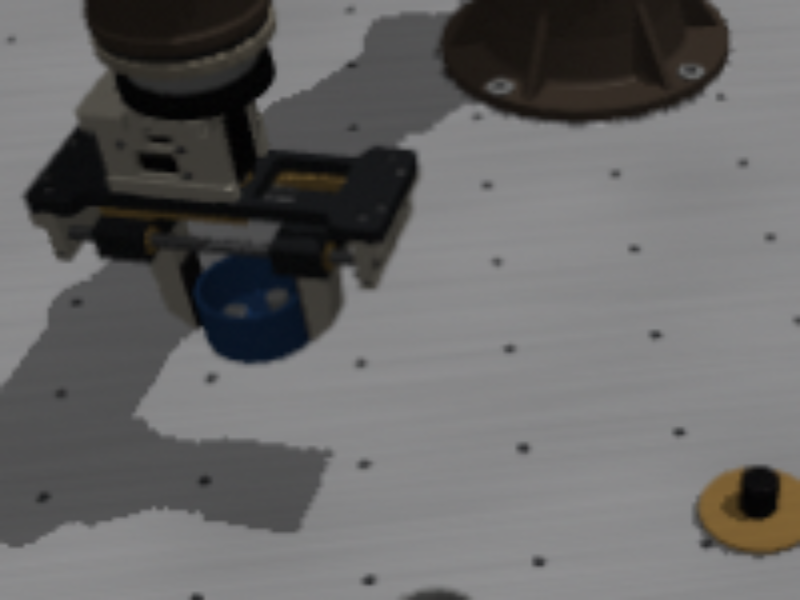

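The dish hangs level between the fingers at about (252,305) in the crop, with specimens visible inside. Carrying it now.

Call:
jog_arm([
  [0.0015,0.004,0,0],
  [0.0044,0.012,0,0],
  [0.009,0.025,0,0],
  [0.016,0.043,0,0],
  [0.024,0.066,0,0],
  [0.034,0.093,0,0],
  [0.045,0.123,0,0],
  [0.057,0.155,0,0],
  [0.069,0.188,0,0],
  [0.081,0.221,0,0],
  [0.094,0.254,0,0],
  [0.106,0.287,0,0],
  [0.118,0.32,0,0],
  [0.13,0.352,0,0],
  [0.14,0.381,0,0],
  [0.149,0.405,0,0],
  [0.157,0.425,0,0],
  [0.162,0.441,0,0],
  [0.166,0.451,0,0],
  [0.168,0.456,0,0],
])

```text
clock: 9.68
position: [0.4854, 0.2453, 0.1467]
ee_rot: [0.491, 3.103, -0.0]
force: [-0.6, 0.2, -0.9]
width: 0.683
gripper_force: 19.8
```

Call:
jog_arm([
  [0,0,0,0],
  [0,0,0.004,0],
  [0,0,0.012,0],
  [0,0,0.022,0],
  [0,0,0.03,0],
  [0,0,0.035,0],
  [0,0,0.035,0],
  [0,0,0.035,0],
])

```text
clock: 10.68
position: [0.4855, 0.2452, 0.1119]
ee_rot: [0.491, 3.103, 0.0]
force: [0.3, 0.6, -1.3]
width: 0.686
gripper_force: 19.8
```

```bash
python3 - <<'E'
from h import *
to((.485,.245,.084)); S=grab("scene"); x0,y0=310,60;cv2.imwrite("pics/a4.png",cv2.resize(S["color"][60:180,310:470,::-1],None,fx=5,fy=5))
s=arm.observe(); zb=s["position"][2]-.017; print("bottom est",zb)
m=mask(S,"blue",(330,90,410,160)); n,l,st,c=cv2.connectedComponentsWithStats(m.astype(np.uint8)); print(st)
k=1+np.argmax(st[1:,4]); m=l==k
v,u=np.nonzero(m); cu=int(np.median(u)); 
for q in(cu-3,cu,cu+3):
    r=v[u==q]; print(q,r.min(),r.max(),"far rim",onplane(S,(q,r.min()-.5),zb+.035)[0].round(4),"near bottom",onplane(S,(q,r.max()+.5),zb)[0].round(4))
E
```

```text
pos [0.4855 0.2452 0.1119] tool d [ 0.0005 -0.0004  0.0279] tilt 0.02 y axis [0.309 0.951 0.   ] x axis [-0.951  0.309 -0.   ] F [ 0.29  0.65 -1.28] grip 19.83756272122264 w 0.6856677897242419 t 10.675
bottom est 0.09500033072689021
[[     0      0    512    384 196049]
 [   356    115     27     27    559]]
365 115 140 far rim [0.4551 0.2419 0.13  ] near bottom [0.5105 0.2299 0.095 ]
368 115 141 far rim [0.4561 0.2493 0.13  ] near bottom [0.5151 0.2359 0.095 ]
371 115 141 far rim [0.4571 0.2566 0.13  ] near bottom [0.5161 0.2431 0.095 ]
```

View pics/a4.png

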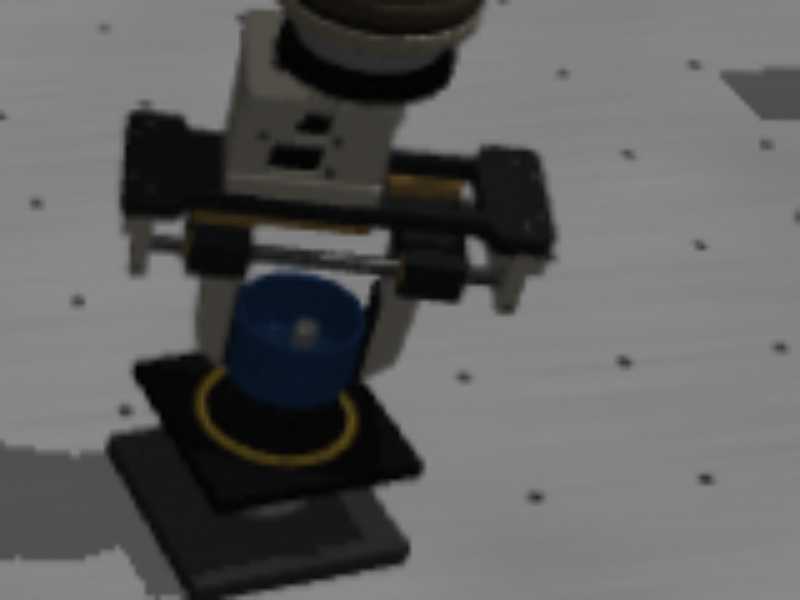

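The dish is level and over the ring: its visible near and far edges give x ≈ 0.485. Lowering to just above the expected contact height, then creeping.

Call:
jog_arm([
  [0,0,0.002,0],
  [0,0,0.006,0],
  [0,0,0.011,0],
  [0,0,0.016,0],
  [0,0,0.02,0],
  [0,0,0.022,0],
  [0,0,0.022,0],
  [0,0,0.022,0],
])

```text
clock: 11.72
position: [0.4855, 0.2451, 0.0898]
ee_rot: [0.491, 3.103, 0.0]
force: [-0.5, 0.3, -1.0]
width: 0.688
gripper_force: 19.8
```

Call:
jog_arm([
  [0,0,0.0005,0],
  [0,0,0.001,0],
  [0,0,0.0015,0],
  [0,0,0.002,0],
  [0,0,0.0025,0],
  [0,0,0.003,0],
  [0,0,0.0035,0],
  [0,0,0.0035,0],
])

```text
clock: 12.72
position: [0.4854, 0.2451, 0.0862]
ee_rot: [-0.491, -3.103, 0.0]
force: [0.9, -0.4, -1.6]
width: 0.686
gripper_force: 19.8
```

Bottom is now at about 0.069 with no contact.

Call:
jog_arm([
  [0,0,0.0003,0],
  [0,0,0.0006,0],
  [0,0,0.0009,0],
  [0,0,0.0012,0],
  [0,0,0.0015,0],
  [0,0,0.0015,0],
])

```text
clock: 13.48
position: [0.4853, 0.2451, 0.0847]
ee_rot: [-0.491, -3.103, 0.0]
force: [0.6, 0.2, -1.1]
width: 0.688
gripper_force: 19.8
```

Call:
jog_arm([
  [0,0,0.0003,0],
  [0,0,0.0006,0],
  [0,0,0.0009,0],
  [0,0,0.0012,0],
  [0,0,0.0012,0],
])

```text
clock: 14.1
position: [0.4854, 0.2451, 0.0842]
ee_rot: [-0.491, -3.103, -0.001]
force: [-3.8, -1.1, 10.4]
width: 0.69
gripper_force: 19.8
```

Contact felt (~12 N). Hold, ease off a little, then open.

Call:
jog_arm([
  [0,0,0,0],
  [0,0,0,0],
  [0,0,0,0],
  [0,0,-0.0003,0],
  [0,0,-0.0003,0],
])

```text
clock: 14.72
position: [0.4854, 0.2452, 0.0843]
ee_rot: [0.491, 3.103, 0.001]
force: [-3.0, -1.7, 7.8]
width: 0.69
gripper_force: 19.8
```

```bash
python3 - <<'E'
from h import *
to((.485,.245,.084))
E
```

```text
pos [0.4854 0.2452 0.0843] tool d [ 0.0003 -0.0003  0.0003] tilt 0.03 y axis [0.309 0.951 0.   ] x axis [-0.951  0.309  0.   ] F [-3.01 -1.67  7.8 ] grip 19.835497553431196 w 0.6895774640826274 t 14.725
```

Call:
jog_arm([
  [0,0,0,0],
  [0,0,0,0],
  [0,0,0,0],
  [0,0,0,0],
  [0,0,0,0],
  [0,0,0,0],
], hand=0.0918)

```text
clock: 15.48
position: [0.4854, 0.2451, 0.0838]
ee_rot: [0.491, 3.103, 0.0]
force: [0.9, 0.5, -0.2]
width: 0.999
gripper_force: 0.0
```

Call:
jog_arm([
  [0,0,-0.003,0],
  [0,0,-0.01,0],
  [0,0,-0.025,0],
  [0,0,-0.05,0],
  [0,0,-0.08,0],
  [0,0,-0.1,0],
  [0,0,-0.1,0],
])

```text
clock: 16.35
position: [0.4865, 0.2456, 0.1861]
ee_rot: [0.491, 3.1, 0.005]
force: [-0.2, -0.5, -0.1]
width: 1.0
gripper_force: 0.0
```

```bash
python3 - <<'E'
from h import *
to((.581,.034,.18))
E
```

```text
pos [0.4865 0.2456 0.1861] tool d [-0.1552 -0.1721  0.0059] tilt 0.23 y axis [0.309 0.951 0.003] x axis [-0.951  0.309 -0.002] F [-0.15 -0.54 -0.05] grip 0.0 w 0.9995971041591041 t 16.35
```

Call:
jog_arm([
  [-0.03,-0.033,0,0],
  [-0.065,-0.072,0,0],
  [-0.1,-0.111,0,0],
  [-0.13,-0.144,0,0],
  [-0.15,-0.166,0,0],
  [-0.156,-0.172,0,0],
  [-0.156,-0.172,0,0],
  [-0.156,-0.172,0,0],
], hand=0.06)

```text
clock: 17.35
position: [0.5801, 0.0352, 0.1836]
ee_rot: [-0.488, -3.103, -0.001]
force: [0.1, -0.2, 0.1]
width: 0.652
gripper_force: 0.0
```

```bash
python3 - <<'E'
from h import *
to((.581,.034,.0215)); S=grab("scene"); cv2.imwrite("pics/a5.png",cv2.resize(S["color"][100:220,260:420,::-1],None,fx=5,fy=5))
# knob: dark blob over brass in scene
m=mask(S,"brass",(265,175,315,215)); e=cv2.fitEllipse(cv2.convexHull(contour(m))); print(e,onplane(S,e[0],.0075))
b=mask(S,"blue",(330,110,410,170));e=cv2.fitEllipse(cv2.convexHull(contour(b)));print("dish",e,onplane(S,e[0],.067+.0175))
T=grab("top");b=mask(T,"blue",(100,195,170,265));print(b.sum());e=cv2.fitEllipse(cv2.convexHull(contour(b)));print("dish top",e,onplane(T,e[0],.067+.0175))
E
```

```text
pos [0.5801 0.0352 0.1836] tool d [-0.0014 -0.0009  0.1621] tilt 0.06 y axis [0.307 0.952 0.001] x axis [-0.952  0.307  0.001] F [ 0.11 -0.16  0.14] grip 0.0 w 0.6523186938338275 t 17.35
((289.0267028808594, 195.6129150390625), (21.82932472229004, 28.898921966552734), 94.22785949707031) [[0.58243176 0.03312444 0.0075    ]]
dish ((366.27001953125, 136.31185913085938), (26.82564926147461, 27.868066787719727), 91.02434539794922) [[0.48423172 0.24431615 0.0845    ]]
435
dish top ((125.1760025024414, 227.5712127685547), (24.045562744140625, 29.875158309936523), 22.618677139282227) [[0.48672041 0.25330726 0.0845    ]]
```

View pics/a5.png

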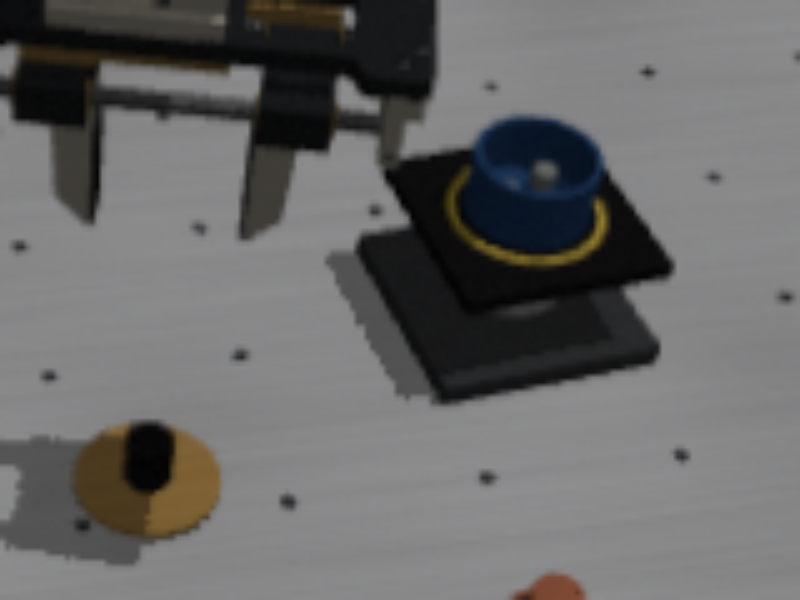

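Dish stands inside the ring around (537,180), specimens visible; cover at (148,478), knob clear of the fingers. Descending to grip the knob.

Call:
jog_arm([
  [-0.001,-0.001,0.03,0],
  [-0.001,-0.001,0.07,0],
  [-0.001,-0.001,0.105,0],
  [-0.001,-0.001,0.13,0],
  [-0.001,-0.001,0.148,0],
  [-0.001,-0.001,0.158,0],
  [-0.001,-0.001,0.162,0],
  [-0.001,-0.001,0.162,0],
  [-0.001,-0.001,0.162,0],
])

```text
clock: 18.58
position: [0.5818, 0.0321, 0.0225]
ee_rot: [0.491, 3.102, 0.001]
force: [0.7, 0.3, 0.2]
width: 0.649
gripper_force: 0.0
```

Call:
jog_arm([
  [0,0,0,0],
  [0,0,0,0],
  [0,0,0,0],
  [0,0,0,0],
  [0,0,0,0],
  [0,0,0,0],
  [0,0,0,0],
  [0,0,0,0],
], hand=0.01, newtons=25)

```text
clock: 19.58
position: [0.5813, 0.0323, 0.0219]
ee_rot: [0.491, 3.103, 0.0]
force: [0.1, 1.2, 0.7]
width: 0.256
gripper_force: 25.0
```

Call:
jog_arm([
  [0,0,-0.002,0],
  [0,0,-0.007,0],
  [0,0,-0.015,0],
  [0,0,-0.03,0],
  [0,0,-0.05,0],
  [0,0,-0.07,0],
  [0,0,-0.09,0],
  [0,0,-0.107,0],
  [0,0,-0.12,0],
  [0,0,-0.127,0],
  [0,0,-0.13,0],
  [0,0,-0.13,0],
  [0,0,-0.13,0],
])

```text
clock: 21.2
position: [0.581, 0.0321, 0.1513]
ee_rot: [-0.491, -3.102, 0.0]
force: [0.4, -0.3, -1.7]
width: 0.251
gripper_force: 25.0
```

```bash
python3 - <<'E'
from h import *
to((.4854,.2451,.152)); S=grab("scene")
m=mask(S,"brass",(240,120,330,190)); e=cv2.fitEllipse(cv2.convexHull(contour(m))); print(m.sum(),e)
z=arm.observe()["position"][2]-.0219+.006
print(z,onplane(S,e[0],z))
print(np.median(cloud(S)[m],0))
E
```

```text
pos [0.581  0.0321 0.1513] tool d [ 0.1566  0.1731 -0.0006] tilt 0.05 y axis [ 0.309  0.951 -0.   ] x axis [-0.951  0.309  0.001] F [ 0.4  -0.33 -1.68] grip 24.999808073043823 w 0.25062012937582184 t 21.2
273 ((291.0111389160156, 156.32217407226562), (21.670665740966797, 31.73771095275879), 92.82197570800781)
0.1354359350696511 [[0.58138463 0.0310253  0.13543594]]
[0.59644963 0.0245225  0.13659036]
```

Call:
jog_arm([
  [0.003,0.003,0,0],
  [0.01,0.011,0,0],
  [0.022,0.024,0,0],
  [0.038,0.042,0,0],
  [0.058,0.064,0,0],
  [0.08,0.088,0,0],
  [0.102,0.112,0,0],
  [0.122,0.134,0,0],
  [0.138,0.152,0,0],
  [0.149,0.164,0,0],
  [0.155,0.171,0,0],
  [0.157,0.173,0,0],
  [0.157,0.173,0,0],
  [0.157,0.173,0,0],
])

```text
clock: 23.0
position: [0.4858, 0.2443, 0.1519]
ee_rot: [0.493, 3.102, -0.0]
force: [0.7, -0.5, -1.8]
width: 0.255
gripper_force: 25.0
```

```bash
python3 - <<'E'
from h import *
to((.485,.245,.121)); S=grab("scene"); p=arm.observe()["position"]
cv2.imwrite("pics/a6.png",cv2.resize(S["color"][60:180,290:450,::-1],None,fx=5,fy=5))
m=mask(S,"brass",(330,80,410,122)); e=cv2.fitEllipse(cv2.convexHull(contour(m))); print(m.sum(),e,onplane(S,e[0],p[2]-.0159))
b=mask(S,"blue",(330,100,410,170));c=contour(b)[:,0]; print(b.sum(),c.min(0),c.max(0))
# dish lower front edge: base circle (z=.067) r=.032
lo=np.array([(u,c[c[:,0]==u,1].max()+.5) for u in range(c[:,0].min()+3,c[:,0].max()-2)],float)
P=onplane(S,lo,.067)[:,:2]; from scipy.optimize import least_squares
r=least_squares(lambda q:np.hypot(*(P-q).T)-.032,P.mean(0)-[.02,0]);print("dish base",r.x,np.abs(r.fun).max())
E
```

```text
pos [0.4858 0.2443 0.1519] tool d [0.001  0.0005 0.0309] tilt 0.02 y axis [ 0.31   0.951 -0.   ] x axis [-0.951  0.31  -0.   ] F [ 0.72 -0.5  -1.82] grip 24.99971330165863 w 0.25502595923725235 t 23.0
59 ((363.12603759765625, 116.66386413574219), (10.194354057312012, 15.886754035949707), 71.56504821777344) [[0.47015583 0.23079656 0.13597029]]
436 [353 126] [380 149]
dish base [0.48112229 0.24425433] 0.0018188826506341342
```

View pics/a6.png

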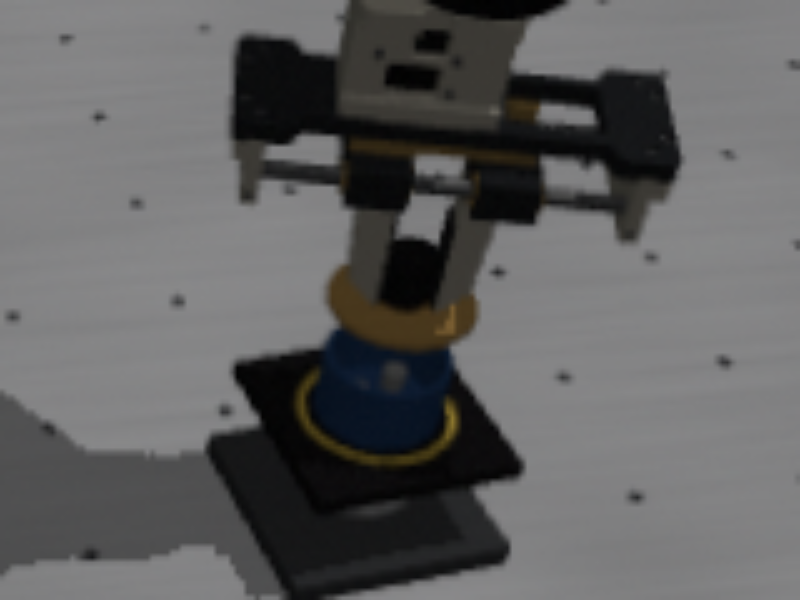

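```bash
python3 - <<'E'
from h import *
to((.485,.245,.121)); S=grab("scene"); p=arm.observe()["position"]
m=mask(S,"brass",(330,90,410,140)); c=contour(m); e=cv2.fitEllipse(cv2.convexHull(c)); print(m.sum(),e,onplane(S,e[0],p[2]-.0159))
E
```

```text
pos [0.4857 0.2444 0.1519] tool d [0.0009 0.0004 0.0309] tilt 0.01 y axis [ 0.31   0.951 -0.   ] x axis [-0.951  0.31  -0.   ] F [ 0.01 -0.79 -2.92] grip 24.999781250953674 w 0.2575630175197719 t 23.05
212 ((370.0949401855469, 119.87848663330078), (17.067873001098633, 29.351171493530273), 100.44002532958984) [[0.48456747 0.24333473 0.13596999]]
```

Cover and dish centres agree within about 1 mm; correcting that while lowering.

Call:
jog_arm([
  [0.001,0.0005,0.001,0],
  [0.001,0.0005,0.004,0],
  [0.001,0.0005,0.009,0],
  [0.001,0.0005,0.014,0],
  [0.001,0.0005,0.019,0],
  [0.001,0.0005,0.023,0],
  [0.001,0.0005,0.025,0],
  [0.001,0.0005,0.025,0],
  [0.001,0.0005,0.025,0],
])

```text
clock: 24.22
position: [0.4847, 0.2459, 0.127]
ee_rot: [0.491, 3.103, 0.0]
force: [-0.1, 0.8, -2.1]
width: 0.254
gripper_force: 25.0
```

Call:
jog_arm([
  [0,0,0.0004,0],
  [0,0,0.0008,0],
  [0,0,0.0012,0],
  [0,0,0.0016,0],
  [0,0,0.002,0],
  [0,0,0.0024,0],
  [0,0,0.0028,0],
  [0,0,0.0032,0],
  [0,0,0.0032,0],
])

```text
clock: 25.35
position: [0.4846, 0.2459, 0.1236]
ee_rot: [-0.491, -3.103, 0.0]
force: [-0.0, 0.7, -1.4]
width: 0.254
gripper_force: 25.0
```

Call:
jog_arm([
  [0,-0.0003,0.0003,0],
  [0,-0.0006,0.0006,0],
  [0,-0.0006,0.0009,0],
  [0,-0.0006,0.0012,0],
  [0,-0.0006,0.0015,0],
  [0,-0.0006,0.0018,0],
  [0,-0.0006,0.0021,0],
  [0,-0.0006,0.0021,0],
])

```text
clock: 26.35
position: [0.4843, 0.2453, 0.1215]
ee_rot: [-0.491, -3.103, 0.0]
force: [-0.1, -0.5, -1.1]
width: 0.256
gripper_force: 25.0
```

Call:
jog_arm([
  [0,0,0.0003,0],
  [0,0,0.0006,0],
  [0,0,0.0009,0],
  [0,0,0.0012,0],
  [0,0,0.0012,0],
])

```text
clock: 26.98
position: [0.4844, 0.2453, 0.1203]
ee_rot: [-0.491, -3.103, 0.0]
force: [-0.2, 0.4, -2.0]
width: 0.256
gripper_force: 25.0
```

Call:
jog_arm([
  [0,0,0.0003,0],
  [0,0,0.0006,0],
  [0,0,0.0009,0],
  [0,0,0.0009,0],
])

```text
clock: 27.48
position: [0.4845, 0.2454, 0.1202]
ee_rot: [0.491, 3.103, 0.001]
force: [-2.3, -1.1, 10.2]
width: 0.254
gripper_force: 25.0
```

Contact is at the seated height predicted (0.120). Releasing.

Call:
jog_arm([
  [0,0,-0.0004,0],
  [0,0,-0.0004,0],
  [0,0,-0.0004,0],
])

```text
clock: 27.85
position: [0.4845, 0.2453, 0.1202]
ee_rot: [0.491, 3.103, 0.001]
force: [-2.7, -1.7, 8.0]
width: 0.256
gripper_force: 25.0
```

Call:
jog_arm([
  [0,0,0,0],
  [0,0,0,0],
  [0,0,0,0],
  [0,0,0,0],
  [0,0,0,0],
  [0,0,0,0],
], hand=0.06)

```text
clock: 28.6
position: [0.4844, 0.2453, 0.1198]
ee_rot: [0.491, 3.103, -0.0]
force: [-1.1, -0.4, 0.2]
width: 0.652
gripper_force: 0.0
```

Call:
jog_arm([
  [0,0,-0.003,0],
  [0,0,-0.01,0],
  [0,0,-0.025,0],
  [0,0,-0.05,0],
  [0,0,-0.08,0],
  [0,0,-0.11,0],
  [0,0,-0.12,0],
  [0,0,-0.12,0],
  [0,0,-0.12,0],
])

```text
clock: 29.72
position: [0.4838, 0.2451, 0.2389]
ee_rot: [-0.491, -3.102, 0.002]
force: [0.4, -0.0, -0.3]
width: 0.651
gripper_force: 0.0
```

```bash
python3 - <<'E'
from h import *
to((.485,.245,.24)); S=grab("scene")
cv2.imwrite("pics/a7.png",cv2.resize(S["color"][90:210,300:460,::-1],None,fx=5,fy=5))
m=mask(S,"brass",(330,95,410,140)); e=cv2.fitEllipse(cv2.convexHull(contour(m))); print(m.sum(),e,onplane(S,e[0],.104)); p=cloud(S)[m]; print(np.percentile(p[:,2],[10,50,90]))
E
```

```text
pos [0.4838 0.2451 0.2389] tool d [-0.0012  0.0002 -0.0011] tilt 0.09 y axis [ 0.309  0.951 -0.001] x axis [-0.951  0.309  0.001] F [ 0.39 -0.02 -0.26] grip 0.0 w 0.6514594964257646 t 29.725
293 ((367.9017639160156, 129.7845458984375), (17.127288818359375, 28.8017578125), 101.3016586303711) [[0.48275987 0.24505329 0.104     ]]
[0.10320696 0.1045711  0.10579778]
```

View pics/a7.png

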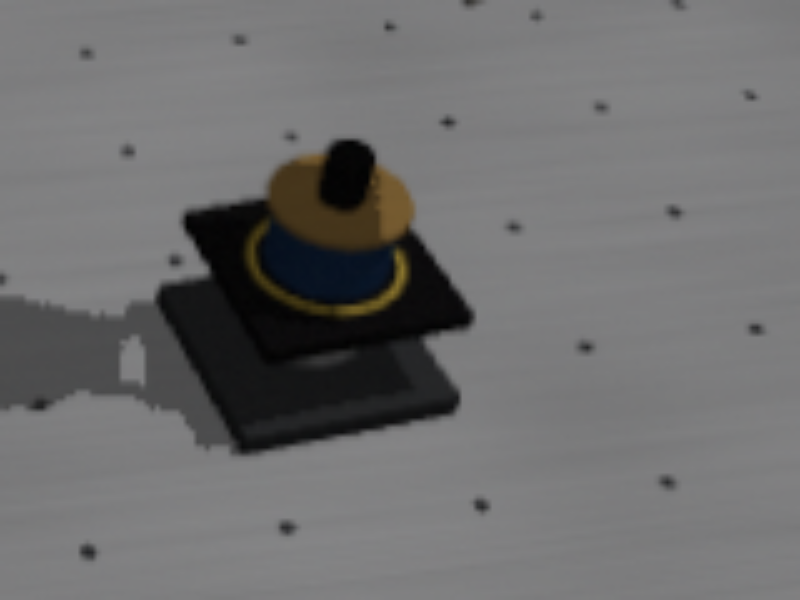

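The cover sits centred on the dish at (340,200), and the flange height fits seated. I'll check its tilt with a plane fit, then hand in.

```bash
python3 - <<'E'
from h import *
S=grab("scene");C=cloud(S);m=mask(S,"brass",(330,95,410,140));m=cv2.erode(m.astype(np.uint8),np.ones((3,3)))>0
def tilt(p):
    k=np.linalg.lstsq(np.c_[p[:,:2],np.ones(len(p))],p[:,2],rcond=None)[0];return np.degrees(k[:2]).round(2),len(p)
print("cover",tilt(C[m]),"table",tilt(C[210:240,330:360].reshape(-1,3)))
ring=mask(S,"ring",(335,125,400,165));print("stage ring",tilt(C[ring&(abs(C[...,2]-.067)<.006)]))
t=tilt(C[m])[0]
if np.hypot(*t)<4: print(arm.sign_off())
E
```

```text
cover (array([ 37.68, -19.08]), 174) table (array([ 43.91, -23.02]), 900)
stage ring (array([ 1.06, -1.19]), 77)
```

```bash
python3 - <<'E'
from h import *
S=grab("scene");C=cloud(S);C[S["z_map"]<=0]=np.nan;m=mask(S,"brass",(330,95,410,140));m=cv2.erode(m.astype(np.uint8),np.ones((3,3)))>0
def tilt(p):
    p=p[np.abs(p[:,2]-np.nanmedian(p[:,2]))<.008]
    k=np.linalg.lstsq(np.c_[p[:,:2],np.ones(len(p))],p[:,2],rcond=None)[0];return np.degrees(k[:2]).round(2),len(p)
print("cover",tilt(C[m]),"table",tilt(C[210:240,330:360].reshape(-1,3)))
t=tilt(C[m])[0]
if np.hypot(*t)<3: print(arm.sign_off())
E
```

```text
cover (array([0.74, 0.03]), 173) table (array([0.17, 0.01]), 893)
the job is handed in; nothing more can be done
None
```

The dish with its specimens is on the stage inside the yellow ring, with the cover seated on it, level to within about 1° and centred to about 2 mm by camera; I've handed the job in at about 30 s, and no verdict came back.

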